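Stand the slanted culture vial in the rack ring that takes it

TASK

Draw the blue-capped amber vial out of the slanted stand and stand it upright in the teal rack, in the one ring of the three that lets it through, so that its foot is fully down on the rack's floor. The rings look much alike, so try the vial in them until one lets it down; lower the vial in your grip until its foot is on the floor, not dropping it, then let go. Leave the burner, the spray bottle and the culture dish where they are.

Things in the scene. Friction and masses are not known exactly. Their poses are not given: they have to be found in the camera images.
- vial: Closed amber glass vial, 24 mm diameter (flat foot 22 mm, edge bevelled 1.5 mm), 92 mm long, topped by a blue cap 28 mm in diameter, 28 mm long; 120 mm in all, about 60 g. Origin at the centre of its foot, z along its axis to the cap. It starts leaning 27 degrees from vertical in the slanted stand, cap up and towards the robot. Its turn about its own axis means nothing.
- slant: Fixed stand: white base 110 (x) by 90 by 10 mm with an aluminium channel, open above and at its top end, leaning 27 degrees from vertical to the stand's -x. It holds the vial's lowest 70 mm (channel 35 mm wide outside); the upper 50 mm is free. Draw the vial out along its axis. Origin at the underside, z up; the vial's foot starts 32 mm above the origin.
- rack: Fixed teal rack, 90 mm (x) by 200 mm (y), 55 mm high: floor plate, its top 8 mm above the origin; four legs; upper plate from 45 to 55 mm with three black ring collars in a row along y. One collar lets the vial through, two stop it with a lip inside; which changes each time. Origin at the centre of the underside, z up.
- ring0 (a point): Centre of the mouth of the first black collar of the rack (rack y = -60 mm), at the collar's top face, 57 mm above the rack's underside and 49 mm above its floor plate. Collars 45 mm outside, 60 mm apart; z up. Every mouth is 27 mm wide; in two of the three a lip 8 mm below the mouth narrows the bore to 20 mm and stops the vial. Not known beforehand which.
- ring1 (a point): Centre of the mouth of the middle black collar of the rack (rack y = 0 mm), at the collar's top face, 57 mm above the rack's underside and 49 mm above its floor plate. Collars 45 mm outside, 60 mm apart; z up. Every mouth is 27 mm wide; in two of the three a lip 8 mm below the mouth narrows the bore to 20 mm and stops the vial. Not known beforehand which.
- ring2 (a point): Centre of the mouth of the last black collar of the rack (rack y = 60 mm), at the collar's top face, 57 mm above the rack's underside and 49 mm above its floor plate. Collars 45 mm outside, 60 mm apart; z up. Every mouth is 27 mm wide; in two of the three a lip 8 mm below the mouth narrows the bore to 20 mm and stops the vial. Not known beforehand which.
- lamp: Bystander: unlit glass spirit burner, 72 mm wide, with an aluminium cap, 80 mm high; origin under its centre. Leave alone.
- spray: Bystander: pink spray bottle with a red top, 38 mm wide, 133 mm high; origin under its centre. Leave alone.
- dish: Bystander: closed culture dish, cream, 94 mm wide, 18 mm high; origin under its centre. Leave alone.

How it is judged:
By the outcome, as a careful person would: the job done as asked, in the order asked, and still so for the second after the job is handed in, with the robot touching nothing.
It also fails if it takes over 51 s, if anything falls off the work surface, if the arm or the gripper's body presses on something with over 40 N, if the wrist force passes 120 N, or if a joint passes its speed limit or range.

ROBOT

A 7-joint arm with a two-finger parallel gripper is mounted at the origin on the work surface. World frame = base frame: x ahead of the robot, y to its left, z up, the work surface at z = 0. Lengths are in m, angles in rad, forces in N, time in s.
With the tool pointing down it reaches from about 0.425 to 0.925 m from the base axis. Payload 6.8 kg.
Tool frame: the origin (TCP) lies midway between the tips of the shut fingers; the grasp point (between the pads) lies 19 mm behind it (bot.pinch_z is the distance from the TCP to the grasp point, in m); z points along the fingers, y is the line along which they close (so a half turn about z gives the same grasp; the last joint's range is limited). The gripper opens to 85 mm and grips with 20 to 120 N. Pads are 22 mm wide; open, the fingers measure 114 mm over their backs; the gripper's body (76 mm by 85 mm) begins 54 mm behind the grasp point. The pads swing forward as they close: fully open they stand 13 mm farther back than shut.
Start: joints at [-1.264, 0.477, 0.022, 1.555, -0.011, 1.109, -0.083], TCP at [0.272, 0.618, 0.231] pointing down, gripper open.
Joint ranges: [-2.96, 2.96], [-0.34, 2.1], [-1.41, 1.46], [0.24, 2.44], [-1.37, 4.51], [0.17, 1.92], [-2.96, 2.96]. Speed limits (rad/s): [2.39, 2.39, 3.14, 3.14, 3.14, 3.14, 3.14].

INTERFACE

Orientations are given as a unit quaternion [w, x, y, z].
In Python, from station import bot, imaging gives the robot as it stands. The module is installed in compiled form; this text tells all that it offers.
- The arm moves only by the tool carry_out, never from a script. Its argument "targets" is a list of rows, each a list of 5 numbers: the shift along the tool's x, y, z in cm, then the turn about the tool's z in degrees, then the opening, from -1 (shut) to 1 (fully open). In form: [[x, y, z, yaw, gripper], ...]. A call has 1 to 12 rows; each row shifts and turns the commanded pose from where the row before left it, along the tool's axes as they then stand; what a row does not reach is not made up. A row lasts 1/10 s, in which the tool goes at most 50 mm and 8.59 degrees, less where a joint would pass 70% of its speed; a pose out of reach is approached as far as the arm can. A call is refused whole if a number of a shift passes 5 or a number of a turn 8.59, either way. A call with a gripper value outside its range is refused whole. The fingers move at their own pace and stop on an object; "force" is the grip in N (left out, the last holds). Time passes only in rows, so rows that do not move let the fingers close. It gives the time, the measured TCP pose, the force, the opening and the grip force at its end, in the units of the state.
- bot.get_obs(): the state, without advancing time (a new reading comes with each control period).
- imaging.read_camera(name): name is "side" or "top" or "wrist"; returns the picture (400x640x3 uint8, red, green, blue); there is no depth.
- imaging.calibration(name): a dict with "fx", "fy", "cx", "cy" (pixels), "k1" (the pictures are not rectified: a ray, as slopes to the right and down, at radius r is drawn at 1 + k1 r^2 times it, then the intrinsics apply), "extrinsics" (4x4, takes a point from world to camera coordinates). Camera axes: x right, y up, looking along -z (the intrinsics and any distortion apply to the point x, -y, -z); pixel columns grow to the right and rows downward; lengths in m; the calibration is good to about 2 mm. A picture is of the moment at which its call begins: read the wrist's pose just before it. calibration takes no time and is no camera call; for the wrist camera it gives the pose at the moment of the call.
- bot.hand_in(): hands the job in; it is judged then, once.
The state is a dict: "t": time; "q": joint angles; "joint_vel": joint speeds; "joint_torque": joint torques, N m; "eef_pos": TCP position; "tool_rot": TCP orientation; "contact_force": force on the tool from outside, world axes, zero at the start; "torque": the same for the moment, N m; "gripper_width": opening from 0.0 (shut) to 1.0 (fully open); "grasp_force": force on a finger pad.
Only numpy, scipy, OpenCV 4.12 (cv2) and the standard library are available. Lean on these libraries where they do the work, as an engineer would, in place of code of your own. Each camera call takes 0.05 s, during which the arm holds its last target. There are 200 camera calls.

## Working session

There is one attempt and no reset: what is moved stays moved. The work goes in short steps, Python scripts to look and compute and a tool call to move; the robot and the scene stay as the last step left them, time stands still between calls to the robot, and variables do not carry over. Pictures are saved under pics/ and viewed, at most 10 in all, crops included, and the job is handed in when it is done.

Besides the shell and the picture viewer there is one more tool, called after "Call:" as name(argument=value, ...) on one line, values as JSON. carry_out: Moves the arm, as the interface text tells. Its arguments: {"type":"object","properties":{"targets":{"type":"array"},"force":{"type":"number"}},"required":["targets"]}

```bash
mkdir -p pics; python3 - <<'E'
from station import bot, imaging
import cv2,json
for n in ["side","top"]:
    im=imaging.read_camera(n); cv2.imwrite(f"pics/{n}0.png",im[:,:,::-1])
    c=imaging.calibration(n); print(n,{k:(v if not hasattr(v,'tolist') else v.tolist()) for k,v in c.items()})
o=bot.get_obs(); print(o, bot.pinch_z)
E
```

```text
side {'fx': 381.53060454595555, 'fy': 381.53060454595555, 'cx': 315.54689555547685, 'cy': 199.60994684889616, 'k1': -0.013820758099859587, 'extrinsics': [[0.9865109520032462, -0.16358742824450836, -0.005940950933689013, -0.5172448740142739], [0.12837121433077037, 0.7506010007342909, 0.6481658499395999, -0.10685019621228017], [-0.1015725007513948, -0.6401853567655453, 0.7614760246219702, -0.9743615770042745], [0.0, 0.0, 0.0, 1.0]]}
top {'fx': 418.8071595878819, 'fy': 418.8071595878819, 'cx': 325.0873243879763, 'cy': 200.5989313492391, 'k1': 0.02602904194849875, 'extrinsics': [[-0.001979782931969823, -0.9999092417755282, 0.01332623995847369, -0.02349945856403349], [0.9951109358395669, -0.0006540460066839589, 0.09876131629500697, -0.5110827526912555], [-0.0987436369192646, 0.01345661308463913, 0.9950219162069983, -1.2461298022881617], [0.0, 0.0, 0.0, 1.0]]}
{'t': 0.1, 'q': array([-1.26408256,  0.47773623,  0.02238304,  1.55632687, -0.01150055,
        1.10933918, -0.08308785]), 'joint_vel': array([ 0.00050764, -0.00328101,  0.00067132, -0.00348278,  0.00137255,
        0.00162891, -0.00057481]), 'joint_torque': array([ 4.11847694e-03, -5.97763610e+01,  1.61381386e+00, -2.81956387e+01,
        1.29283950e-02,  4.99972535e-03, -1.86748690e-05]), 'eef_pos': array([0.27185587, 0.61725087, 0.230422  ]), 'tool_rot': array([-1.03524975e-04,  2.05924784e-01,  9.78567462e-01, -8.34050379e-04]), 'contact_force': array([-0.26323399, -0.21321321,  0.18400672]), 'torque': array([ 0.04180653,  0.04751658, -0.04836904]), 'grasp_force': 0.0, 'gripper_width': 1.002105963820187} 0.0187
```

View pics/top0.png

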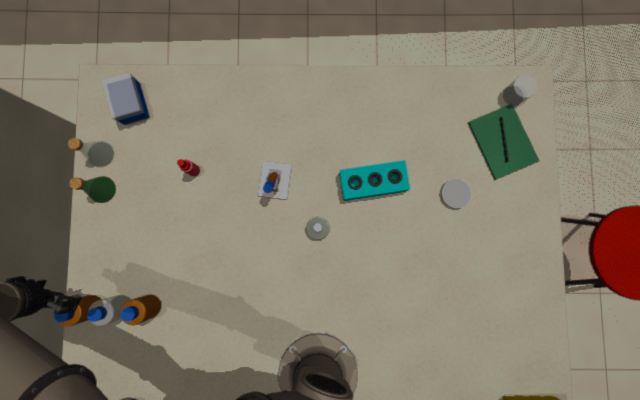

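View pics/side0.png

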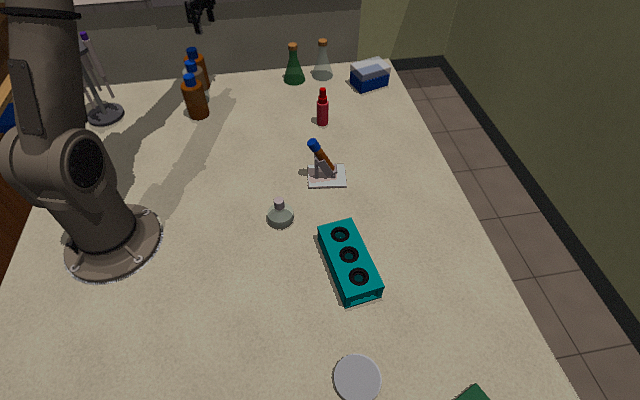

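The top view shows the stand at about (271,180) with the blue cap at (269,186). The rack is at (375,180) with its rings at (354,182), (375,179) and (394,176), and the lamp is at (317,228). I'll enlarge these areas.

```bash
python3 - <<'E'
import cv2
t=cv2.imread("pics/top0.png"); s=cv2.imread("pics/side0.png")
a=cv2.resize(t[150:220,250:420],None,fx=4.7,fy=4.7,interpolation=cv2.INTER_CUBIC)
cv2.imwrite("pics/topc.png",a)
b=cv2.resize(s[130:195,295:355],None,fx=8,fy=8,interpolation=cv2.INTER_CUBIC)
cv2.imwrite("pics/sidec.png",b)
b=cv2.resize(s[210:310,310:390],None,fx=6,fy=6,interpolation=cv2.INTER_CUBIC)
cv2.imwrite("pics/sidec2.png",b)
E
```

```text
(no output)
```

View pics/topc.png

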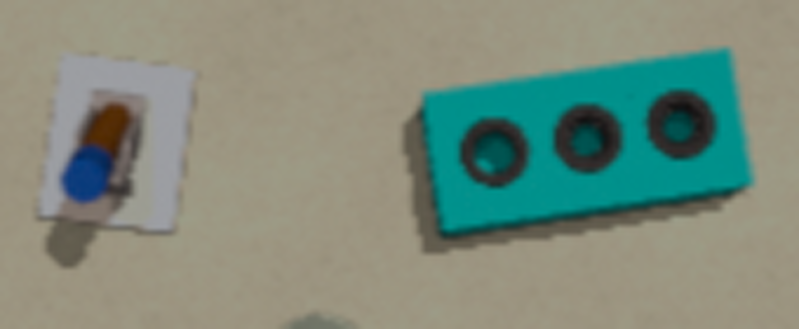

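View pics/sidec.png

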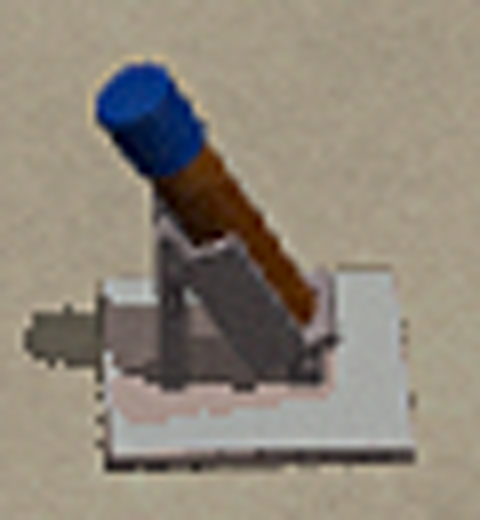

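View pics/sidec2.png

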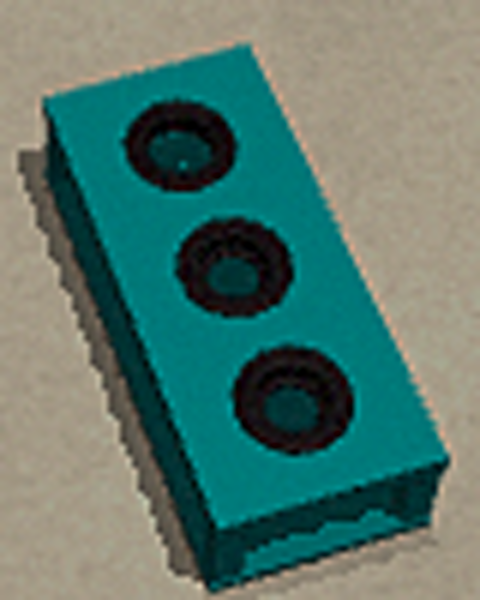

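Top crop: stand base corners are at (62,54), (195,72), (174,232), (38,215), and the cap blob is at (87,173). The rings are at (494,152), (587,138), (681,124), and the +y one looks the most open. In the side crops the cap is at (152,120) and the rings at (180,146), (234,268), (293,400).

```bash
cat > h.py <<'E'
import numpy as np
from scipy.optimize import least_squares
from station import bot, imaging
def proj(c,P):
    P=np.atleast_2d(P); E=np.array(c["extrinsics"]); X=P@E[:3,:3].T+E[:3,3]
    a=X[:,0]/-X[:,2]; b=-X[:,1]/-X[:,2]; f=1+c["k1"]*(a*a+b*b)
    return np.c_[c["fx"]*a*f+c["cx"], c["fy"]*b*f+c["cy"]]
def place(p,L):
    c,s=np.cos(p[2]),np.sin(p[2]); L=np.array(L)
    return np.c_[p[0]+c*L[:,0]-s*L[:,1], p[1]+s*L[:,0]+c*L[:,1], L[:,2]]
def crop(uv,k,x0,y0): return (np.array(uv)+.5)/k-.5+[x0,y0]
E
python3 - <<'E'
from h import *
ct,cs=imaging.calibration("top"),imaging.calibration("side")
a=np.radians(27); ax=lambda s:[.0-np.sin(a)*s,0,.032+np.cos(a)*s]
B=[[.055,.045,.01],[.055,-.045,.01],[-.055,-.045,.01],[-.055,.045,.01]]
tb=crop([[62,54],[195,72],[174,232],[38,215],[87,173]],4.7,250,150)
sb=crop([[390,268],[410,452],[105,458],[108,282],[152,120]],8,295,130)
R=[[0,.06,.057],[0,0,.057],[0,-.06,.057]]
tr=crop([[494,152],[587,138],[681,124]],4.7,250,150)
sr=crop([[180,146],[234,268],[293,400]],6,310,210)
for name,T,S,mk,p0 in [("stand",tb,sb,lambda p:np.r_[B,[[p[3]-np.sin(a)*.106,0,.032+np.cos(a)*.106]]],[.6,.15,0,0]),("rack",tr,sr,lambda p:R,[.6,-.1,.1,0])]:
    f=lambda p:np.r_[(proj(ct,place(p,mk(p)))-T).ravel(),(proj(cs,place(p,mk(p)))-S).ravel(),p[3]*10]
    r=least_squares(f,p0); print(name,np.round(r.x,4),"yaw",np.degrees(r.x[2]).round(2)); print(np.round(r.fun,1))
    print(place(r.x,mk(r.x)).round(4).tolist())
print(ct and [np.round(np.linalg.inv(np.array(imaging.calibration('wrist')['extrinsics']))[:3,3],3)])
E
```

```text
stand [ 0.577   0.1312 -0.1336  0.0124] yaw -7.65
[-0.1 -0.6  0.4 -0.6 -0.1  0.4 -0.2  0.1  0.2 -0.2  0.4  0.4  0.4 -0.4
 -0.3 -0.1 -1.2 -0.4 -0.2  0.2  0.1]
[[0.6375, 0.1684, 0.01], [0.6256, 0.0792, 0.01], [0.5165, 0.0939, 0.01], [0.5285, 0.1831, 0.01], [0.5416, 0.1359, 0.1264]]
rack [ 0.573 -0.172  0.149  0.   ] yaw 8.54
[ 0.2 -0.2  0.3 -0.1  0.1 -0.1 -0.1 -0.1 -0.1 -0.2 -0.1 -0.2  0. ]
[[0.5641, -0.1127, 0.057], [0.573, -0.172, 0.057], [0.5819, -0.2314, 0.057]]
[array([0.196, 0.651, 0.373])]
```

Call:
carry_out(targets=[[0,0,0,-8.05,1],[0,0,0,-8.05,1],[-2.76,-3.68,0,0,1],[-2.76,-3.68,0,0,1],[-2.76,-3.68,0,0,1],[-2.76,-3.68,0,0,1],[-2.76,-3.68,0,0,1],[-2.76,-3.68,0,0,1],[-2.76,-3.68,0,0,1],[-2.76,-3.68,0,0,1],[-2.76,-3.68,0,0,1],[-2.76,-3.68,0,0,1]], force=40)

```text
t: 1.3
eef_pos: [0.4969, 0.2144, 0.2312]
tool_rot: [-0.0, 0.067, 0.998, -0.0]
contact_force: [0.3, 0.5, -0.5]
gripper_width: 1.001
grasp_force: 0.0
```

Call:
carry_out(targets=[[-2.4,-3.7,0,0,1],[0,0,0,0,1],[0,0,0,0,1]])

```text
t: 1.6
eef_pos: [0.5154, 0.1752, 0.231]
tool_rot: [-0.0, 0.068, 0.998, -0.0]
contact_force: [0.4, 0.7, 0.3]
gripper_width: 1.0
grasp_force: 0.0
```

```bash
python3 - <<'E'
from h import *
import cv2
c=imaging.calibration("wrist"); im=imaging.read_camera("wrist"); cv2.imwrite("pics/w1.png",im[:,:,::-1])
print(bot.get_obs()["eef_pos"])
d=np.array([-.9911,.1331])*np.sin(np.radians(27)); cz=np.cos(np.radians(27))
cap=np.array([.5416,.1359,.1264])
for s in (70,92,106,120): print(s,proj(c,np.r_[cap[:2]+d*(s-106)/1e3,cap[2]+cz*(s-106)/1e3]).round(1))
print(proj(c,[[0.6375, 0.1684, 0.01], [0.6256, 0.0792, 0.01], [0.5165, 0.0939, 0.01], [0.5285, 0.1831, 0.01]]).round(0).tolist())
E
```

```text
[0.51489816 0.17678323 0.23101092]
70 [[282.5 228.5]]
92 [[280.  227.8]]
106 [[278.2 227.2]]
120 [[276.2 226.7]]
[[322.0, 250.0], [260.0, 251.0], [254.0, 176.0], [323.0, 176.0]]
```

View pics/w1.png

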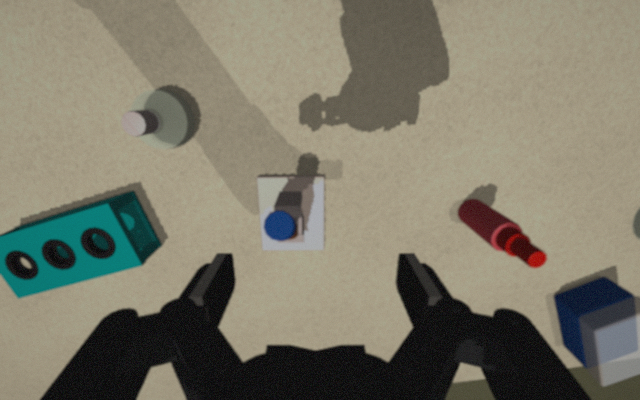

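The wrist view shows the cap at (280,226) against a predicted (278,227), and the base corners agree within about 3 px. The pose is confirmed, so I'll go to the cap.

Call:
carry_out(targets=[[-3.2,-3.6,0,0,1],[0,0,2,0,1],[0,0,2,0,1],[0,0,2,0,1],[0,0,2,0,1],[0,0,2,0,1],[0,0,2,0,1],[0,0,0,0,1],[0,0,0,0,1],[0,0,0,0,1]])

```text
t: 2.65
eef_pos: [0.5428, 0.1375, 0.1124]
tool_rot: [0.001, 0.066, 0.998, 0.001]
contact_force: [0.6, 0.1, 0.3]
gripper_width: 0.999
grasp_force: 0.0
```

Call:
carry_out(targets=[[0,0,0,0,-1],[0,0,0,0,-1],[0,0,0,0,-1],[0,0,0,0,-1],[0,0,0,0,-1],[0,0,0,0,-1],[0,0,0,0,-1],[0,0,0,0,-1],[0,0,0,0,-1],[0,0,0,0,-1]], force=40)

```text
t: 3.65
eef_pos: [0.5424, 0.1366, 0.1117]
tool_rot: [0.0, 0.067, 0.998, 0.0]
contact_force: [-2.9, 0.1, 5.4]
gripper_width: 0.308
grasp_force: 39.3
```

Call:
carry_out(targets=[[0.23,0,-0.45,0,-1],[0.45,0,-0.89,0,-1],[0.45,0,-0.89,0,-1],[0.45,0,-0.89,0,-1],[0.45,0,-0.89,0,-1],[0.45,0,-0.89,0,-1],[0.45,0,-0.89,0,-1],[0.45,0,-0.89,0,-1],[0.45,0,-0.89,0,-1],[0,0,-2,0,-1],[0,0,-2,0,-1],[0,0,0,0,-1]])

```text
t: 4.85
eef_pos: [0.5057, 0.1421, 0.2299]
tool_rot: [0.002, 0.067, 0.998, 0.001]
contact_force: [-0.0, 0.2, -0.3]
gripper_width: 0.304
grasp_force: 39.3
```

```bash
python3 - <<'E'
from h import *
import cv2
im=imaging.read_camera("side"); o=bot.get_obs(); print(o["eef_pos"],o["contact_force"],o["gripper_width"])
p=o["eef_pos"]+[0,0,.0187]; u,v=proj(imaging.calibration("side"),p)[0]; print(u,v)
x0,y0=int(u)-40,int(v)-40
cv2.imwrite("pics/s2.png",cv2.resize(im[max(y0,0):y0+120,x0:x0+100,::-1],None,fx=5,fy=5,interpolation=cv2.INTER_CUBIC)); print(x0,y0)
E
```

```text
[0.50488504 0.14186826 0.22827592] [-0.15742447  0.44585459 -1.38959562] 0.30321043851073193
297.5435300285226 107.41550119995637
257 67
```

View pics/s2.png

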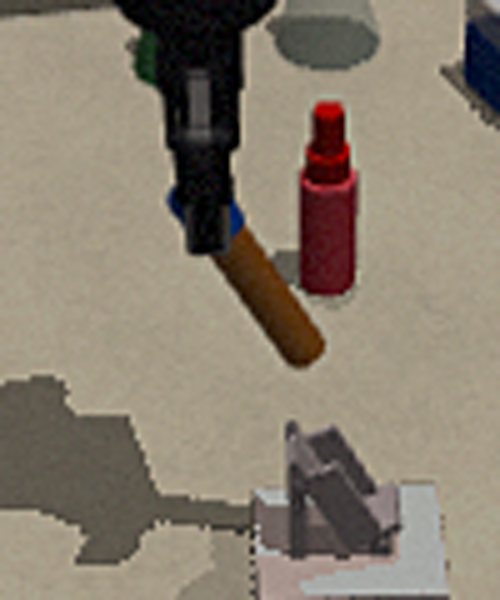

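The vial is held at about 27° in the grip, clear of the stand. The tool can't tilt, so I'll right the vial by pressing its foot sideways against the vertical front edge of the fixed rack's upper plate. It will then pivot between the pads.

Call:
carry_out(targets=[[0,0,-2,-8.1,-1],[0,0,0,-8.1,-1],[1.22,-4,0,0,-1],[1.22,-4,0,0,-1],[1.22,-4,0,0,-1],[1.22,-4,0,0,-1],[1.22,-4,0,0,-1],[1.22,-4,0,0,-1],[1.22,-4,0,0,-1],[1.22,-4,0,0,-1],[0,0,0,0,-1],[0,0,0,0,-1]], force=25)

```text
t: 6.1
eef_pos: [0.4543, -0.1899, 0.2461]
tool_rot: [-0.001, -0.073, 0.997, 0.0]
contact_force: [0.3, 0.6, -0.4]
gripper_width: 0.309
grasp_force: 39.3
```

```bash
cat >> h.py <<'E'
RK=[.573,-.172,.149]
def local(P): # world->rack
    c,s=np.cos(RK[2]),np.sin(RK[2]); d=np.array(P[:2])-RK[:2]
    return np.round([1e3*(c*d[0]+s*d[1]),1e3*(-s*d[0]+c*d[1]),1e3*P[2]],1)
def toolang(q): return np.degrees(2*np.arctan2(q[2],q[1]))
def shot(name,w=150,h=110,k=5,dx=0,dy=0,cam="side"):
    import cv2
    im=imaging.read_camera(cam); o=bot.get_obs(); c=imaging.calibration(cam)
    u,v=proj(c,o["eef_pos"])[0]; x0,y0=max(int(u-w/2+dx),0),max(int(v-h/2+dy),0)
    cv2.imwrite(f"pics/{name}.png",cv2.resize(im[y0:y0+h,x0:x0+w,::-1],None,fx=k,fy=k,interpolation=cv2.INTER_CUBIC))
    print("tcp local",local(o["eef_pos"]),"ang",toolang(o["tool_rot"]).round(2),"F",o["contact_force"].round(1),"w",round(o["gripper_width"],3),"t",o["t"],"crop",x0,y0,k)
    return c,o
E
python3 - <<'E'
from h import *
c=imaging.calibration("side")
print((proj(c,[.5523,.1348,.1493])))
o=bot.get_obs(); print(o["eef_pos"],local(o["eef_pos"]),toolang(o["tool_rot"]),o["t"],o["gripper_width"])
E
```

```text
[[317.32124199 138.01277699]]
[ 0.45434381 -0.18991028  0.24607944] [-1.200e+02 -1.000e-01  2.461e+02] 188.38384211857613 6.1 0.3092695214162595
```

Call:
carry_out(targets=[[0,0,2,0,-1],[0,0,2,0,-1],[0,0,2,0,-1],[0,0,2,0,-1],[0,0,2,0,-1],[0,0,2.3,0,-1],[0,0,0,0,-1],[-0.7,0,0,0,-1],[-0.7,0,0,0,-1],[-0.5,0,0,0,-1],[0,0,0,0,-1]], force=20)

```text
t: 7.2
eef_pos: [0.4744, -0.1863, 0.1244]
tool_rot: [-0.0, -0.075, 0.997, 0.0]
contact_force: [-1.8, -0.1, -1.0]
gripper_width: 0.306
grasp_force: 39.2
```

Call:
carry_out(targets=[[-0.4,0,0,0,-1],[-0.4,0,0,0,-1],[-0.4,0,0,0,-1],[-0.4,0,0,0,-1],[0,0,0,0,-1]])

```text
t: 7.7
eef_pos: [0.4904, -0.1841, 0.1239]
tool_rot: [0.0, -0.075, 0.997, -0.0]
contact_force: [-1.5, -0.8, -2.5]
gripper_width: 0.305
grasp_force: 39.6
```

```bash
python3 - <<'E'
from h import *
shot("s3",120,110,5,15,20)
E
```

```text
tcp local [-83.7   0.3 123.8] ang 188.54 F [-2.4 -0.5 -2.1] w 0.302 t 7.75 crop 268 212 5
```

View pics/s3.png

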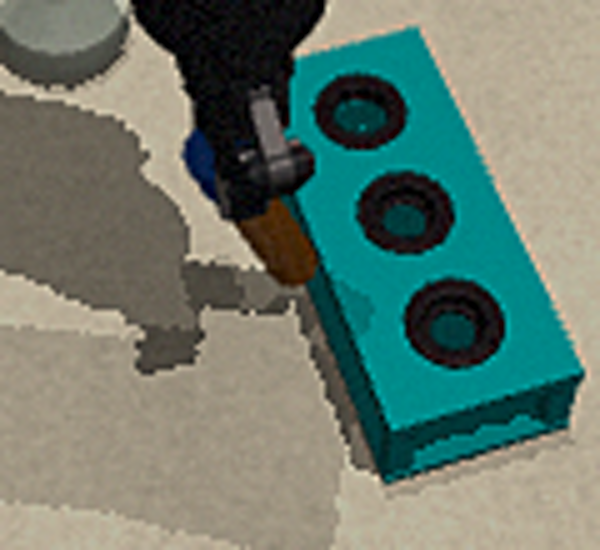

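The foot bears on the plate edge at crop (310,275), with about 2 N, and the vial is pivoting. I'll continue.

Call:
carry_out(targets=[[-0.4,0,0,0,-1],[-0.4,0,0,0,-1],[-0.4,0,0,0,-1],[-0.4,0,0,0,-1],[-0.4,0,0,0,-1],[-0.3,0,0,0,-1],[0,0,0,0,-1],[0,0,0,0,-1]])

```text
t: 8.55
eef_pos: [0.513, -0.1808, 0.124]
tool_rot: [0.0, -0.074, 0.997, -0.0]
contact_force: [-1.6, -0.8, -0.7]
gripper_width: 0.303
grasp_force: 40.9
```

```bash
python3 - <<'E'
from h import *
shot("s4",70,90,6,5,20)
E
```

```text
tcp local [-60.7   0.2 124. ] ang 188.54 F [-2.2 -0.8 -1.1] w 0.308 t 8.6 crop 293 219 6
```

View pics/s4.png

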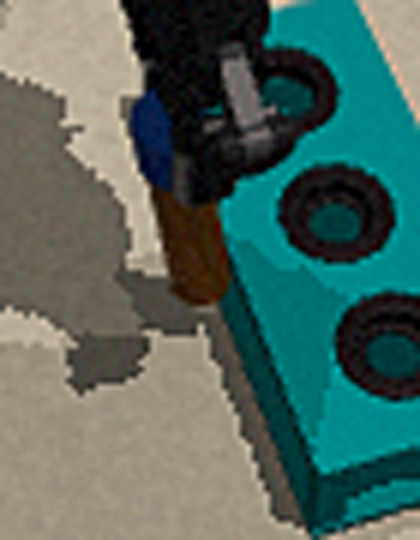

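```bash
python3 - <<'E'
from h import *
c=imaging.calibration("side")
# fit: left & right silhouette edges of tilted cylinder; unknown foot x, tilt (in rack x-z plane), local y=0
obsL=crop([[155,195],[180,295]],6,293,219); obsR=crop([[220,225],[229,265]],6,293,219); foot=crop([[205,303]],6,293,219)
a=RK[2]; ex=np.array([np.cos(a),np.sin(a),0]); ey=np.array([-np.sin(a),np.cos(a),0]); ez=np.array([0,0,1.])
C=-np.array(c["extrinsics"])[:3,:3].T@np.array(c["extrinsics"])[:3,3]
def d(p,l): # distance pt to line
    t=l[1]-l[0]; n=np.array([-t[1],t[0]])/np.hypot(*t); return (p-l[0])@n
def f(q):
    xl,th,zf=q; F=np.array([*RK[:2],0])+ex*xl+ez*zf; A=-np.sin(th)*ex+np.cos(th)*ez
    n=np.cross(A,C-F); n/=np.linalg.norm(n)
    L=[proj(c,np.array([F+.012*s*n,F+.08*A+.012*s*n])) for s in (1,-1)]
    L.sort(key=lambda l:l[0,0])
    rim=np.array([F+.011*(np.cos(t)*np.cross(A,ey)+np.sin(t)*ey) for t in np.linspace(0,6.28,60)])
    return [d(o,L[0]) for o in obsL]+[d(o,L[1]) for o in obsR]+[proj(c,rim)[:,1].max()-foot[0,1]]
r=least_squares(f,[-.057,.1,.035],x_scale=.01); print(r.x,np.degrees(r.x[1]),np.round(r.fun,2))
E
```

```text
[-0.0533181   0.12543973  0.03702562] 7.187167324481341 [ 0.54  0.76 -0.77 -0.55  0.  ]
```

Call:
carry_out(targets=[[-0.4,0,0,0,-1],[-0.4,0,0,0,-1],[0,0,0,0,-1],[0,0,0,0,-1]])

```text
t: 9.0
eef_pos: [0.5208, -0.1795, 0.124]
tool_rot: [0.0, -0.074, 0.997, 0.0]
contact_force: [-3.0, 0.3, -0.1]
gripper_width: 0.305
grasp_force: 41.6
```

```bash
cat >> h.py <<'E'
def vial(cam="side",c0=None):
    """mask the amber glass near the tool, fit silhouette edges -> foot(rack local), tilt about rack y"""
    import cv2
    c=imaging.calibration(cam); im=imaging.read_camera(cam); o=bot.get_obs()
    h=cv2.cvtColor(im,cv2.COLOR_RGB2HSV); m=((h[...,0]<20)&(h[...,1]>130)&(h[...,2]>35)&(h[...,2]<210)).astype(np.uint8)
    u,v=proj(c,o["eef_pos"])[0]; box=np.zeros_like(m); box[int(v):int(v)+45,int(u)-25:int(u)+30]=1; m*=box
    n,lab,st,_=cv2.connectedComponentsWithStats(m); k=1+st[1:,4].argmax(); ys,xs=np.where(lab==k)
    rows=np.unique(ys); L=np.array([[xs[ys==y].min()-.5,y] for y in rows]); R=np.array([[xs[ys==y].max()+.5,y] for y in rows])
    print("rows",rows.min(),rows.max()," L,R:",[(int(a),int(b)) for a,b in zip(L[:,0]+.5,R[:,0]-.5)])
    return c,o,L,R,rows
def fit(c,o,L,R,bot_,yl,x0=(-.057,.05,.035)):
    a=RK[2]; ex=np.array([np.cos(a),np.sin(a),0]); ey=np.array([-np.sin(a),np.cos(a),0]); ez=np.array([0,0,1.])
    E=np.array(c["extrinsics"]); C=-E[:3,:3].T@E[:3,3]
    def d(p,l):
        t=l[1]-l[0]; return (p-l[0])@np.array([-t[1],t[0]])/np.hypot(*t)
    def f(q):
        xl,th,zf=q; F=np.array([*RK[:2],0])+ex*xl+ey*yl+ez*zf; A=-np.sin(th)*ex+np.cos(th)*ez
        n=np.cross(A,C-F); n/=np.linalg.norm(n)
        l=sorted([proj(c,np.array([F+.012*s*n,F+.08*A+.012*s*n])) for s in (1,-1)],key=lambda z:z[0,0])
        rim=np.array([F+.011*(np.cos(t)*np.cross(A,ey)+np.sin(t)*ey) for t in np.linspace(0,6.28,60)])
        return np.r_[[d(p,l[0]) for p in L],[d(p,l[1]) for p in R],3*(proj(c,rim)[:,1].max()-bot_)]
    r=least_squares(f,x0,x_scale=.01); print("foot x,z mm",(r.x[[0,2]]*1e3).round(1),"tilt",np.degrees(r.x[1]).round(1),"rms",np.sqrt(np.mean(r.fun**2)).round(2))
E
python3 - <<'E'
from h import *
c,o,L,R,rows=vial()
print(local(o["eef_pos"]),o["contact_force"].round(1))
s=slice(4,-4); fit(c,o,L[s],R[s],rows.max()+.5,local(o["eef_pos"])[1]/1e3)
E
```

```text
rows 249 269  L,R: [(320, 321), (320, 324), (320, 325), (320, 327), (320, 329), (321, 329), (321, 330), (321, 330), (322, 330), (321, 330), (321, 330), (321, 330), (321, 330), (321, 330), (321, 330), (321, 330), (321, 330), (321, 330), (322, 329), (322, 329), (324, 327)]
[-52.8   0.4 124. ] [-1.5 -0.3 -0.5]
foot x,z mm [-55.   35.1] tilt 2.0 rms 0.52
```

Call:
carry_out(targets=[[-0.2,0,0,0,-1],[0,0,0,0,-1],[0,0,0,0,-1],[0.5,0,0,0,-1],[1.5,0,0,0,-1],[0,0,-2,0,-1],[0,0,-2,0,-1],[0,0,-2,0,-1],[0,0,0,0,-1],[0,0,0,0,-1]])

```text
t: 10.05
eef_pos: [0.5035, -0.1822, 0.1843]
tool_rot: [0.001, -0.075, 0.997, -0.0]
contact_force: [-0.5, -0.1, -0.3]
gripper_width: 0.305
grasp_force: 41.6
```

```bash
python3 - <<'E'
from h import *
for i in range(2):
    c,o,L,R,rows=vial()
    print(local(o["eef_pos"]),o["contact_force"].round(1))
    s=slice(6,-4); fit(c,o,L[s],R[s],rows.max()+.5,local(o["eef_pos"])[1]/1e3,(-.07,.05,.1))
E
```

```text
rows 234 257  L,R: [(312, 312), (312, 314), (313, 317), (313, 317), (313, 322), (313, 322), (313, 322), (313, 322), (313, 323), (313, 323), (313, 323), (313, 323), (314, 323), (314, 323), (314, 323), (314, 323), (314, 323), (314, 323), (314, 323), (314, 323), (314, 323), (315, 323), (315, 322), (316, 320)]
[-70.9   0.5 183.6] [-0.   0.1 -0.6]
foot x,z mm [-72.1  95.4] tilt 2.2 rms 0.54
rows 235 257  L,R: [(312, 313), (312, 316), (312, 317), (312, 322), (312, 322), (312, 322), (313, 322), (313, 322), (313, 322), (313, 322), (313, 322), (313, 322), (313, 322), (313, 322), (313, 323), (313, 323), (314, 323), (314, 323), (314, 323), (314, 323), (314, 323), (315, 322), (316, 321)]
[-71.2   0.6 183.2] [-0.1  1.  -1. ]
foot x,z mm [-72.9  95.7] tilt 2.5 rms 0.61
```

Call:
carry_out(targets=[[-2.45,1.98,0,0,-1],[-2.45,1.98,0,0,-1],[-2.45,1.98,0,0,-1],[0,0,1.5,0,-1],[0,0,1,0,-1],[0,0,0,0,-1],[0,0,0,0,-1],[0,0,0,0,-1]])

```text
t: 10.95
eef_pos: [0.5664, -0.1135, 0.1593]
tool_rot: [0.0, -0.074, 0.997, -0.0]
contact_force: [0.9, 0.7, -0.9]
gripper_width: 0.304
grasp_force: 41.6
```

```bash
python3 - <<'E'
from h import *
c,o,L,R,rows=vial()
print(local(o["eef_pos"]),o["contact_force"].round(1))
s=slice(6,-4); fit(c,o,L[s],R[s],rows.max()+.5,local(o["eef_pos"])[1]/1e3,(0,.05,.07))
print(proj(c,place(RK,[[0,.06,.057]])))
shot("s5",70,60,8,0,18)
E
```

```text
rows 211 234  L,R: [(335, 335), (335, 337), (335, 340), (335, 344), (335, 345), (336, 345), (335, 344), (336, 344), (336, 344), (336, 344), (340, 344), (339, 344), (342, 344), (342, 344), (336, 344), (336, 344), (336, 344), (337, 344), (336, 344), (336, 344), (337, 344), (336, 344), (337, 343), (338, 342)]
[  2.4  58.9 159.5] [-0.1 -0.1 -0.2]
foot x,z mm [ 2.1 70.3] tilt 2.6 rms 2.08
[[339.41903552 233.7780919 ]]
tcp local [  2.5  59.  159.6] ang 188.48 F [ 0.8  0.1 -0.4] w 0.308 t 11.05 crop 307 194 8
```

View pics/s5.png

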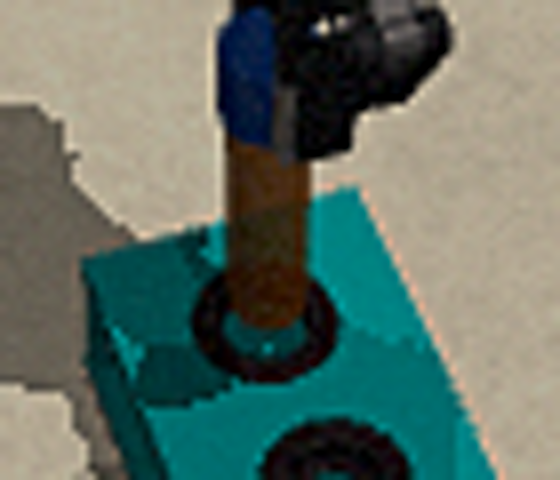

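The foot (crop 270,312) hangs over the collar centred at (265,324), about 2 mm too far in +x. I'll shift slightly and lower with force checks.

Call:
carry_out(targets=[[0.15,0.1,0.5,0,-1],[0,0,0.4,0,-1],[0,0,0.3,0,-1],[0,0,0.3,0,-1],[0,0,0.3,0,-1],[0,0,0,0,-1]])

```text
t: 11.65
eef_pos: [0.5649, -0.1117, 0.1404]
tool_rot: [-0.0, -0.074, 0.997, 0.0]
contact_force: [1.0, -0.4, 0.3]
gripper_width: 0.305
grasp_force: 41.6
```

Call:
carry_out(targets=[[0,0,0.3,0,-1],[0,0,0.3,0,-1],[0,0,0.3,0,-1],[0,0,0,0,-1]])

```text
t: 12.05
eef_pos: [0.565, -0.1118, 0.1316]
tool_rot: [-0.0, -0.074, 0.997, -0.0]
contact_force: [1.8, -0.0, -1.3]
gripper_width: 0.308
grasp_force: 41.6
```

The foot is past the lip depth with no resistance, so this is the open ring.

Call:
carry_out(targets=[[0,0,0.5,0,-1],[0,0,0.5,0,-1],[0,0,0.5,0,-1],[0,0,0.5,0,-1],[0,0,0.5,0,-1],[0,0,0,0,-1]])

```text
t: 12.65
eef_pos: [0.5652, -0.1118, 0.1063]
tool_rot: [0.0, -0.075, 0.997, -0.0]
contact_force: [4.1, 1.0, -2.7]
gripper_width: 0.307
grasp_force: 41.3
```

Call:
carry_out(targets=[[-0.1,0,0.2,0,-1],[0,0,0.2,0,-1],[0,0,0.2,0,-1],[0,0,0.1,0,-1],[0,0,0,0,-1]])

```text
t: 13.15
eef_pos: [0.566, -0.1117, 0.0999]
tool_rot: [0.0, -0.074, 0.997, -0.0]
contact_force: [3.9, 0.4, -0.6]
gripper_width: 0.308
grasp_force: 41.7
```

Call:
carry_out(targets=[[-0.1,0,0.1,0,-1],[0,0,0.1,0,-1],[0,0,0.1,0,-1],[0,0,0,0,-1],[0,0,0,0,-1]])

```text
t: 13.65
eef_pos: [0.5672, -0.1118, 0.0981]
tool_rot: [0.0, -0.074, 0.997, 0.0]
contact_force: [0.8, 0.5, 11.3]
gripper_width: 0.31
grasp_force: 42.9
```

Call:
carry_out(targets=[[0,0,0,0,-0.1],[0,0,0,0,0.1],[0,0,0,0,0.4],[0,0,0,0,0.7],[0,0,0,0,1],[0,0,0,0,1],[0,0,0,0,1],[0,0,-2,0,1],[0,0,-4,0,1],[0,0,-5,0,1],[0,0,-5,0,1],[0,0,0,0,1]])

```text
t: 14.85
eef_pos: [0.5709, -0.1127, 0.2644]
tool_rot: [0.006, -0.074, 0.997, -0.001]
contact_force: [-0.3, 0.3, 0.2]
gripper_width: 1.0
grasp_force: 0.0
```

Call:
carry_out(targets=[[4,0,-3,0,1],[4,0,-3,0,1],[4,0,0,0,1],[0,0,0,0,1],[0,0,0,0,1],[0,0,0,0,1]])

```text
t: 15.45
eef_pos: [0.4489, -0.129, 0.3167]
tool_rot: [-0.0, -0.075, 0.997, -0.0]
contact_force: [0.7, -0.2, 0.0]
gripper_width: 0.997
grasp_force: 0.0
```

```bash
python3 - <<'E'
from h import *
import cv2
c=imaging.calibration("side"); im=imaging.read_camera("side")
h=cv2.cvtColor(im,cv2.COLOR_RGB2HSV); m=(h[...,0]>105)&(h[...,0]<125)&(h[...,1]>150)
m[:, :300]=0; m[:180]=0; m[:,400:]=0
ys,xs=np.where(m); print("blue centroid",xs.mean(),ys.mean(),xs.min(),xs.max(),ys.min(),ys.max())
for z in (.008,.012,.018,.057): 
    pts=np.array([[r*np.cos(t),.06+r*np.sin(t),z+s] for t in np.linspace(0,6.28,40) for r,s in((.014,.092),(.014,.12))])
    p=proj(c,place(RK,pts)); print(z,p.min(0).round(1),p.max(0).round(1))
cv2.imwrite("pics/fin.png",np.hstack([cv2.resize(im[150:310,290:400,::-1],None,fx=3.6,fy=3.6,interpolation=cv2.INTER_CUBIC),cv2.resize(imaging.read_camera("top")[140:220,300:400,::-1],(396,576),interpolation=cv2.INTER_CUBIC)]))
E
```

```text
blue centroid 341.4074074074074 219.5185185185185 334 360 211 272
0.008 [334.2 210.7] [346.9 227.9]
0.012 [334.2 209.6] [347.  226.9]
0.018 [334.3 208. ] [347.2 225.3]
0.057 [334.8 196.7] [348.2 214.7]
```

The cap's measured image extent (top row 211) matches the foot at floor height (predicted 210.7), and the column range fits an upright vial.

```bash
python3 -c "
from station import bot
print(bot.hand_in())"
```

```text
the job is handed in; nothing more can be done
None
```

The vial stands in the rack's +y end ring (ring2), the first one I tried; its foot was lowered in the grip to the floor before release, the cap's height in the side camera matches that, and the job is handed in at about 15.6 s of the 51 s.

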